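# Find the softest machine mount and push its tag down

### The arm

A 6-joint arm with a two-finger parallel gripper is mounted at the origin on the work surface. World frame = base frame: x ahead of the robot, y to its left, z up, the work surface at z = 0. Lengths are in m, angles in degrees, forces in N, time in s.
With the tool pointing down it reaches from about 0.25 to 0.725 m from the base axis. Payload 9.7 kg.
Tool frame: the origin (TCP) lies on the centre line of the jaws, within the pads' length; the fingertips stand 8 mm ahead of it and the grasp point (between the pads) lies 11 mm behind it; z points along the fingers, x is the direction in which the jaws open and shut, and the axes are right-handed (so a half turn about z gives the same grasp; the last joint's range is limited). The gripper opens to 85 mm and grips with 20 to 120 N. Pads are 22 mm wide; open, the fingers measure 114 mm over their backs; the gripper's body (76 mm by 85 mm) begins 54 mm behind the grasp point. The pads swing forward as they close: fully open they stand 13 mm farther back than shut.
Start: joints at [-73.854, 4.979, 10.078, 95.1, 0, 90], TCP at [0.153, -0.528, 0.205] pointing down, gripper open.
Joint ranges: [-179.16, 179.16], [-48.56, 103.87], [-65.8, 70.77], [-126.05, 130.52], [-82.76, 87.17], [-180, 180]. Speed limits (degrees/s): [127.2, 127.2, 147.25, 180, 180, 180].

### API

Orientations are given as [roll, pitch, yaw] about the fixed x, y, z axes, in that order (R = Rz(yaw) Ry(pitch) Rx(roll)).
In Python, from bench import ctrl gives the robot as it stands.
- The arm moves only by the tool apply_moves, never from a script. Its arguments are lists of equal length, an entry for each row: "travel": the shift along the tool's x, y, z in m, a list of three; "rot": the turn, a rotation vector about the tool's x, y, z in rad, a list of three. In form: {"travel": [[x, y, z], ...], "rot": [[ax, ay, az], ...]}. A call has exactly 8 rows; each row shifts and turns the commanded pose from where the row before left it, along the tool's axes as they then stand; what a row does not reach is not made up. A row lasts 1/8 s, in which the tool goes at most 62.5 mm and 10.7 degrees, less where a joint would pass 70% of its speed; a pose out of reach is approached as far as the arm can. A call with a gripper value outside its range is refused whole. "fingers" is the opening in per cent of the stroke, from 0 (shut) to 100 (fully open), set as the call begins (left out, the last holds). The fingers move at their own pace and stop on an object; the grip force is fixed at half the most. Time passes only in rows, so rows that do not move let the fingers close, or fill a call up. It gives the time, the measured TCP pose, the force and the opening at its end, in the units of the state.
- ctrl.get_obs(): the state, without advancing time (a new reading comes with each control period).
- ctrl.grab_frame(name): name is "scene" or "top"; returns the picture (480x640x3 uint8, red, green, blue); there is no depth.
- ctrl.get_calibration(name): a dict with "vfov" (degrees; the focal length in pixels is half the picture's height over the tangent of half this angle, whatever the lens; pixels are square), "cx", "cy" (the principal point, pixels), "dist" ([k1, k2, p1, p2, k3] as OpenCV has them; the pictures are not rectified), "position" and "attitude" of the camera in the world. Camera axes: x right, y down, z forward; pixel columns grow to the right and rows downward; lengths in m; the calibration is good to about 2 mm. A picture is of the moment at which its call begins. get_calibration takes no time and is no camera call.
- ctrl.job_done(): hands the job in, once; it reports no verdict.
The state is a dict: "t": time; "joint_pos": joint angles; "joint_velocities": joint speeds; "joint_torque": joint torques, N m; "position": TCP position; "orientation": TCP orientation; "force": force on the tool from outside, world axes, zero at the start; "ft_torque": the same for the moment, N m; "finger_gap": finger opening in m.
Only numpy, scipy, OpenCV 4.12 (cv2) and the standard library are available. Lean on these libraries where they do the work, as an engineer would, in place of code of your own. Each camera call takes 0.05 s, during which the arm holds its last target.

### The job

These three spring mounts are for the dust extractor and one has gone soft. With the fingertips press each rubber pad down by about 8 mm, one after another from the robot's left to its right, and feel which spring gives most easily; then push the tag of that softest mount fully down. Leave the other two tags as they are, pull no tag up, and do not disturb the loose things around.

Things in the scene. Friction and masses are not known exactly. Their poses are not given: they have to be found in the camera images.
- board: Plywood board 240 x 520 x 12 mm, fixed on the bench; origin under its centre, +y to the robot's left. Three identical-looking spring mounts are bolted to it in a row along y: base plate 150 (x) x 80 x 10 mm parallel to the board, sprung pad on the half nearer the robot, push-down tag 77 mm beyond it. Which place has the softest spring changes each time and cannot be seen.
- pad_left_top (a point): Fixed point: centre of the flat top of the robot's left-hand (board +y) mount's pad when at rest, 80 mm above the bench: black rubber disc 54 mm diameter, 14 mm thick, on a coil spring.
- tag_left_top (a point): Fixed point: centre of the flat top of the robot's left-hand (board +y) mount's tag when it is up (0), 80 mm above the bench; fully down it is 20 mm lower. The tag is an aluminium head 26 (x) x 36 (y) x 6 mm on a flat blade in a grey guide block.
- pad_middle_top (a point): Fixed point: centre of the flat top of the middle mount's pad when at rest, 80 mm above the bench: black rubber disc 54 mm diameter, 14 mm thick, on a coil spring.
- tag_middle_top (a point): Fixed point: centre of the flat top of the middle mount's tag when it is up (0), 80 mm above the bench; fully down it is 20 mm lower. The tag is an aluminium head 26 (x) x 36 (y) x 6 mm on a flat blade in a grey guide block.
- pad_right_top (a point): Fixed point: centre of the flat top of the robot's right-hand (board -y) mount's pad when at rest, 80 mm above the bench: black rubber disc 54 mm diameter, 14 mm thick, on a coil spring.
- tag_right_top (a point): Fixed point: centre of the flat top of the robot's right-hand (board -y) mount's tag when it is up (0), 80 mm above the bench; fully down it is 20 mm lower. The tag is an aluminium head 26 (x) x 36 (y) x 6 mm on a flat blade in a grey guide block.
- pad_a (a joint): How far the pad of spring unit a is pressed down, 0 (at rest) to 0.022 m (stop); it springs back. Its place in the row is not told. All pads start to give at about 1 N; beyond that the springs differ clearly: 8 mm takes in all about 4 N on one, 7 N on another and 12 N on the third.
- tag_a (a joint): How far the tag of the same unit a is pushed down, 0 (up) to 0.020 m (fully down, on its stop). Needs about 3 N to move and stays where it is left; starts 0 to 4 mm down. It could also be pulled up by 12 mm (negative), which is not wanted.
- pad_b (a joint): How far the pad of spring unit b is pressed down, 0 (at rest) to 0.022 m (stop); it springs back. Its place in the row is not told. All pads start to give at about 1 N; beyond that the springs differ clearly: 8 mm takes in all about 4 N on one, 7 N on another and 12 N on the third.
- tag_b (a joint): How far the tag of the same unit b is pushed down, 0 (up) to 0.020 m (fully down, on its stop). Needs about 3 N to move and stays where it is left; starts 0 to 4 mm down. It could also be pulled up by 12 mm (negative), which is not wanted.
- pad_c (a joint): How far the pad of spring unit c is pressed down, 0 (at rest) to 0.022 m (stop); it springs back. Its place in the row is not told. All pads start to give at about 1 N; beyond that the springs differ clearly: 8 mm takes in all about 4 N on one, 7 N on another and 12 N on the third.
- tag_c (a joint): How far the tag of the same unit c is pushed down, 0 (up) to 0.020 m (fully down, on its stop). Needs about 3 N to move and stays where it is left; starts 0 to 4 mm down. It could also be pulled up by 12 mm (negative), which is not wanted.
- sanding_block: Bystander: cork and wood sanding block 110 x 65 x 34 mm, origin under its centre.
- glue_bottle: Bystander: white bottle, 52 mm diameter, 120 mm tall, origin under its centre.
- offcut: Bystander: wood offcut 40 x 90 x 22 mm, origin under its centre.
- spacer: Bystander: steel tube 22 mm diameter, 30 mm tall, standing on the board's edge nearest the robot; origin under its centre.

How it is judged (in metres and radians):
On the way, in this order (a step that is already met when the one before it is completed fails the run):
1. the left-hand pad is pressed down at least 3 mm (value of joint any of pad_a, pad_b, pad_c above 0.003 m and y of the grasp point in the frame of board above 0.08 m), for 0.1 s.
2. then the middle pad is pressed down at least 3 mm (value of joint any of pad_a, pad_b, pad_c above 0.003 m and y of the grasp point in the frame of board between -0.07 and 0.07 m), for 0.1 s.
3. then the right-hand pad is pressed down at least 3 mm (value of joint any of pad_a, pad_b, pad_c above 0.003 m and y of the grasp point in the frame of board below -0.08 m), for 0.1 s.
4. then the softest mount's tag is pushed fully down (at least 17 of its 20 mm) (value of joint tag_b above 0.017 m), for 0.1 s.
At the end, for the whole second after the job is handed in: The softest mount's tag is at least 17 mm down; the other two tags are less than 8 mm down and not pulled up (5 mm); all pads have sprung back (within 2 mm); sanding block, bottle, offcut and spacer are within 30 mm of where they stood (value of joint tag_b above 0.017 m and value of joint tag_a between -0.005 and 0.008 m and value of joint tag_c between -0.005 and 0.008 m and value of joint each of pad_a, pad_b, pad_c below 0.002 m and distance of each of sanding_block, glue_bottle, offcut, spacer from where it was at the start of the episode below 0.03 m); the robot touches nothing.
It fails at once if a tag of a mount that is not the softest is pushed down (8 mm or more) (value of joint any of tag_a, tag_c above 0.008 m).
It fails at once if a tag is pulled up (5 mm or more) instead of pushed (value of joint any of tag_a, tag_b, tag_c below -0.005 m).
It fails at once if the sanding block, bottle, offcut or spacer is moved or lifted more than 30 mm (distance of any of sanding_block, glue_bottle, offcut, spacer from where it was at the start of the episode above 0.03 m).
It also fails if it takes over 56 s, if anything falls off the work surface, if the arm or the gripper's body presses on something with over 40 N, if the wrist force passes 120 N, or if a joint passes its speed limit or range.

## Working session

There is one attempt and no reset: what is moved stays moved. The work goes in short steps, Python scripts to look and compute and a tool call to move; the robot and the scene stay as the last step left them, time stands still between calls to the robot, and variables do not carry over. Pictures are saved under pics/ and viewed, and the job is handed in when it is done.

Besides the shell and the picture viewer there is one more tool, called after "Emit:" as a command line: name --argument value ..., lists and objects as JSON in quotes. apply_moves: Moves the arm, as the interface text tells. Its arguments: {"type":"object","properties":{"travel":{"type":"array"},"rot":{"type":"array"},"fingers":{"type":"number"}},"required":["travel","rot"]}

```bash
mkdir -p pics; ls; python3 - <<'E'
from bench import ctrl
import cv2
for n in("scene","top"):
    f=ctrl.grab_frame(n); cv2.imwrite(f"pics/{n}0.png",f[:,:,::-1]); print(ctrl.get_calibration(n))
print(ctrl.get_obs())
E
```

```text
pics
{'vfov': 54.429479370297535, 'cx': 320.4079036953791, 'cy': 236.16641572500896, 'dist': array([-0.08311654,  0.        ,  0.        ,  0.        ,  0.        ]), 'position': array([1.04708144, 0.3954531 , 0.74394698]), 'attitude': array([-1.39703578e+02, -1.13429357e-01,  1.27009229e+02])}
{'vfov': 57.92581629992901, 'cx': 317.43595838062635, 'cy': 243.52307884616545, 'dist': array([0.02740854, 0.        , 0.        , 0.        , 0.        ]), 'position': array([0.48695158, 0.0291812 , 0.88691783]), 'attitude': array([-174.63133235,    1.58972994,  -90.05347209])}
{'t': 0.1, 'joint_pos': array([-7.38556254e+01,  5.00932188e+00,  1.00411619e+01,  9.50996687e+01,
       -1.10176381e-03,  9.00005778e+01]), 'joint_velocities': array([ 0.12209889, -0.04881095,  0.15835162, -0.04615614, -0.13005564,
        0.12581871]), 'joint_torque': array([ 2.30908636e-04, -5.21562874e+01,  4.65653229e+01,  1.60591694e-02,
       -6.28213752e-05, -2.07633377e-06]), 'position': array([ 0.1528647 , -0.52809831,  0.20476022]), 'orientation': array([ 1.79998898e+02,  6.78286392e-02, -7.38562032e+01]), 'force': array([ 0.18287364, -0.37781453,  0.30518199]), 'ft_torque': array([-0.01080066,  0.00946063,  0.07115886]), 'finger_gap': 0.08539556658588934}
```

View pics/scene0.png

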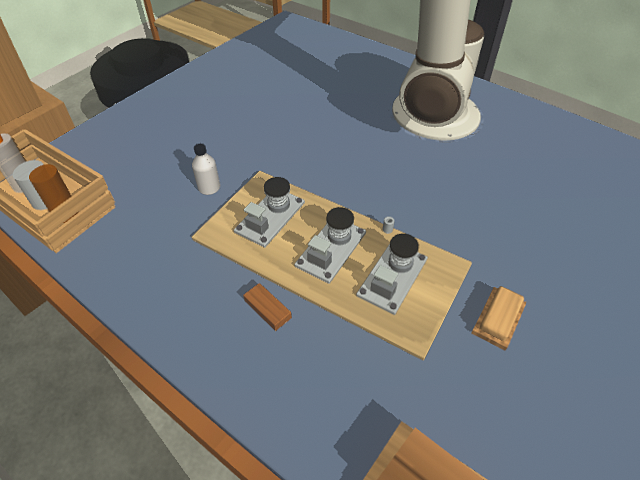

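View pics/top0.png

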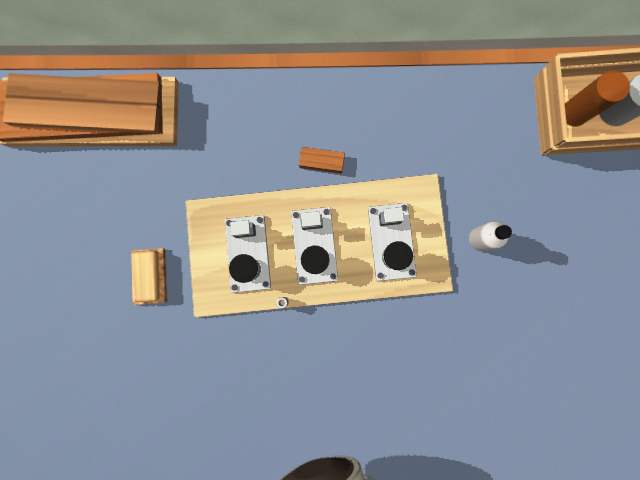

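The top view has +x up and robot left on the image left. The pads are at about (243,268), (315,260) and (398,255), the tags at about (241,228), (311,219) and (393,215), and the spacer at (282,302). The scene view agrees.

```bash
cat > h.py <<'E'
import numpy as np,cv2
from scipy.spatial.transform import Rotation as R
from bench import ctrl
class Cam:
    def __init__(s,n):
        c=ctrl.get_calibration(n); f=240/np.tan(np.radians(c['vfov']/2))
        s.K=np.array([[f,0,c['cx']],[0,f,c['cy']],[0,0,1]]);s.d=c['dist'];s.p=c['position']
        s.R=R.from_euler('xyz',c['attitude'],degrees=True).as_matrix()
    def plane(s,uv,z):
        u=cv2.undistortPoints(np.float64(uv).reshape(-1,1,2),s.K,s.d).reshape(-1,2)
        r=np.c_[u,np.ones(len(u))]@s.R.T
        return s.p+r*((z-s.p[2])/r[:,2])[:,None]
    def proj(s,P):
        return cv2.projectPoints(np.float64(P),cv2.Rodrigues(s.R.T)[0],-s.R.T@s.p,s.K,s.d)[0].reshape(-1,2)
E
python3 - <<'E'
from h import *
for n in("top","scene"):
    c=Cam(n); im=cv2.imread(f"pics/{n}0.png")
    hsv=cv2.cvtColor(im,cv2.COLOR_BGR2HSV)
    lo=(im.max(2)<40).astype(np.uint8)
    for cnt in cv2.findContours(lo,0,cv2.CHAIN_APPROX_NONE)[0]:
        a=cv2.contourArea(cnt)
        if 300<a<3000:
            w=c.plane(cnt.reshape(-1,2),.08)[:,:2]
            (q,r)=cv2.minEnclosingCircle(np.float32(w*1000))
            M=cv2.moments(cnt); print(n,"black",(M['m10']/a).round(1),(M['m01']/a).round(1),a,"circ",np.round(q,1),round(r,1),"cent z73",c.plane([[M['m10']/M['m00'],M['m01']/M['m00']]],.073)[0].round(4))
    li=((hsv[...,1]<20)&(hsv[...,2]>(208 if n=="top" else 160))).astype(np.uint8)
    for cnt in cv2.findContours(li,0,cv2.CHAIN_APPROX_NONE)[0]:
        a=cv2.contourArea(cnt)
        if a>100:
            (q,s,t)=cv2.minAreaRect(cnt); print(n,"light",np.round(q,1),np.round(s,1),round(t),c.plane([q],.078)[0].round(4))
    cv2.imwrite(f"pics/{n}_big.png",cv2.resize(im[190:320,180:460] if n=="top" else im[160:360,190:480],None,fx=2.75,fy=2.75,interpolation=2))
c=Cam("top")
im=cv2.imread("pics/top0.png");hsv=cv2.cvtColor(im,cv2.COLOR_BGR2HSV)
m=cv2.inRange(hsv,(12,50,100),(28,255,255));m[:150]=0
cn=max(cv2.findContours(m,0,2)[0],key=cv2.contourArea)
b=cv2.minAreaRect(np.float32(c.plane(cn.reshape(-1,2),.012)[:,:2]*1000));print("board",b)
E
```

```text
Traceback (most recent call last):
AttributeError: 'float' object has no attribute 'round'
```

```bash
cat > m.py <<'E'
from h import *
for n in("top","scene"):
    c=Cam(n); im=cv2.imread(f"pics/{n}0.png")
    hsv=cv2.cvtColor(im,cv2.COLOR_BGR2HSV)
    lo=(im.max(2)<40).astype(np.uint8)
    for cnt in cv2.findContours(lo,0,cv2.CHAIN_APPROX_NONE)[0]:
        a=cv2.contourArea(cnt)
        if 300<a<3000:
            w=c.plane(cnt.reshape(-1,2),.08)[:,:2]
            (q,r)=cv2.minEnclosingCircle(np.float32(w*1000))
            M=cv2.moments(cnt);u=[M['m10']/a,M['m01']/a]; print(n,"black",np.round(u,1),a,"circ",np.round(q,1),round(r,1),"cent z73",c.plane([u],.073)[0].round(4))
    li=((hsv[...,1]<20)&(hsv[...,2]>(208 if n=="top" else 160))).astype(np.uint8)
    for cnt in cv2.findContours(li,0,cv2.CHAIN_APPROX_NONE)[0]:
        a=cv2.contourArea(cnt)
        if a>100:
            (q,s,t)=cv2.minAreaRect(cnt); print(n,"light",np.round(q,1),np.round(s,1),round(t),c.plane([q],.078)[0].round(4))
    cv2.imwrite(f"pics/{n}_big.png",cv2.resize(im[190:320,180:460] if n=="top" else im[160:360,190:480],None,fx=2.75,fy=2.75,interpolation=2))
c=Cam("top")
im=cv2.imread("pics/top0.png");hsv=cv2.cvtColor(im,cv2.COLOR_BGR2HSV)
m=cv2.inRange(hsv,(12,50,100),(28,255,255));m[:150]=0
cn=max(cv2.findContours(m,0,2)[0],key=cv2.contourArea)
b=cv2.minAreaRect(np.float32(c.plane(cn.reshape(-1,2),.012)[:,:2]*1000));print("board",b)
E
python3 m.py
```

```text
top black [243.1 268.1] 566.0 circ [516.5 190.6] 26.6 cent z73 [0.5174 0.1918 0.073 ]
top black [314.4 259.6] 558.5 circ [533.  57.] 25.6 cent z73 [0.5332 0.0575 0.073 ]
top black [397.9 255.5] 588.0 circ [540.  -97.9] 26.3 cent z73 [ 0.5405 -0.0988  0.073 ]
top light [247.8 286. ] [38.4 10.9] 11 [0.484  0.1814 0.078 ]
top light [488.5 234.2] [22.4 15.4] 81 [ 0.5792 -0.265   0.078 ]
top light [245.9 241.1] [49.1 38.5] 85 [0.568  0.1863 0.078 ]
top light [314.  247.5] [69.  38.7] 84 [0.5557 0.058  0.078 ]
top light [310.9 216.8] [16.1 38.3] 84 [0.6137 0.0638 0.078 ]
top light [391.7 241.4] [74.  39.3] 83 [ 0.5664 -0.0869  0.078 ]
scene black [144.4  71.8] 827.5 circ [ 427.9 -719.3] 174.1 cent z73 [ 0.4091 -0.6956  0.073 ]
scene light [391.7 275.6] [42.8 66.5] 30 [0.5924 0.2106 0.078 ]
scene light [329.2 247.7] [39.4 66.5] 36 [0.6077 0.0861 0.078 ]
scene light [266.7 212.9] [39.3 67.5] 41 [ 0.6111 -0.063   0.078 ]
scene light [ 26.  169.1] [16.4 29.4] 43 [ 0.8339 -0.5825  0.078 ]
scene light [207.3 173.5] [38.6 20.5] 70 [ 0.6011 -0.2402  0.078 ]
board ((566.976318359375, 55.330657958984375), (239.3861083984375, 519.2372436523438), 5.771377086639404)
```

View pics/top_big.png

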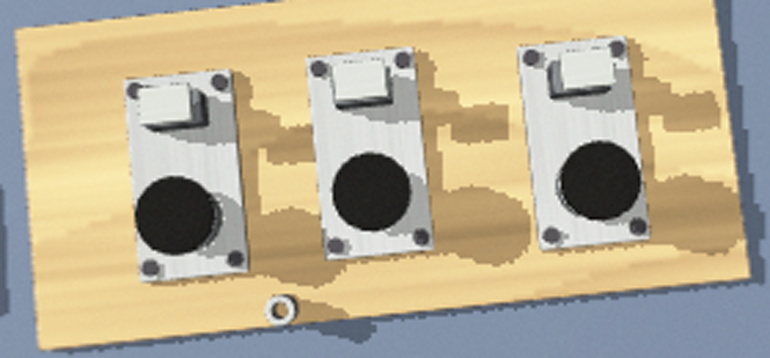

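View pics/scene_big.png

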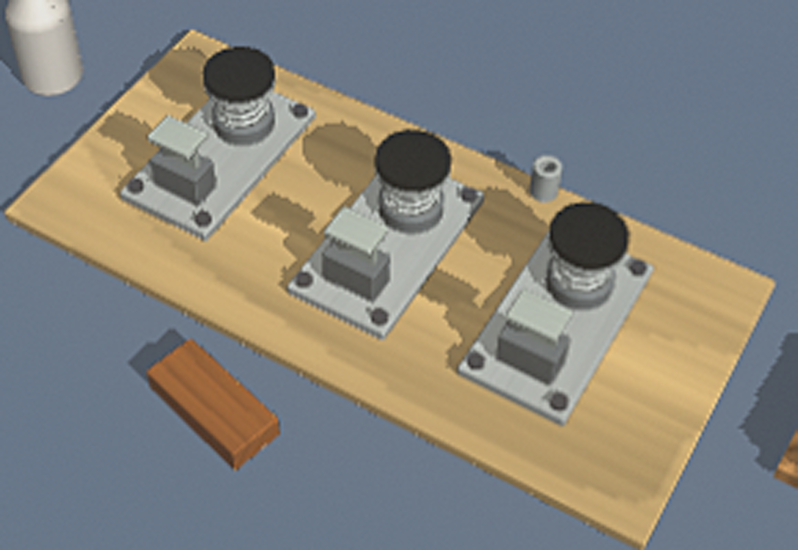

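Emit:
apply_moves --travel '[[0, 0, 0], [0, 0, 0], [0, 0, 0], [0, 0, 0], [0, 0, 0], [0, 0, 0], [0, 0, 0], [0, 0, 0]]' --rot '[[0, 0, -0.1841], [0, 0, -0.1841], [0, 0, -0.1841], [0, 0, -0.1841], [0, 0, -0.1841], [0, 0, -0.1841], [0, 0, -0.1841], [0, 0, 0]]' --fingers 0

```text
t: 1.1
position: [0.1529, -0.5282, 0.205]
orientation: [-180.0, 0.0, -0.1]
force: [-0.5, 0.9, 0.3]
finger_gap: 0.0001
```

```bash
python3 - <<'E'
from h import *
c=Cam("top")
print(c.plane([[241.1,227.5],[310.9,219.5],[393.5,215.5]],.079).round(4))
E
```

```text
[[ 0.5938  0.1955  0.079 ]
 [ 0.6084  0.0638  0.079 ]
 [ 0.6151 -0.091   0.079 ]]
```

Emit:
apply_moves --travel '[[0.02275, -0.045, 0], [0.02275, -0.045, 0], [0.02275, -0.045, 0], [0.02275, -0.045, 0], [0.02275, -0.045, 0], [0.02275, -0.045, 0], [0.02275, -0.045, 0], [0.02275, -0.045, 0]]' --rot '[[0, 0, 0], [0, 0, 0], [0, 0, 0], [0, 0, 0], [0, 0, 0], [0, 0, 0], [0, 0, 0], [0, 0, 0]]'

```text
t: 2.1
position: [0.3354, -0.1669, 0.2054]
orientation: [180.0, -0.0, -0.3]
force: [0.8, -0.1, 1.1]
finger_gap: 0.0001
```

Emit:
apply_moves --travel '[[0.02275, -0.045, 0], [0.02275, -0.045, 0], [0.02275, -0.045, 0], [0.02275, -0.045, 0], [0.02275, -0.045, 0], [0.02275, -0.045, 0], [0.02275, -0.045, 0], [0.02275, -0.045, 0]]' --rot '[[0, 0, 0], [0, 0, 0], [0, 0, 0], [0, 0, 0], [0, 0, 0], [0, 0, 0], [0, 0, 0], [0, 0, 0]]'

```text
t: 3.1
position: [0.5176, 0.1933, 0.2052]
orientation: [180.0, -0.0, -0.3]
force: [0.5, 0.5, 0.3]
finger_gap: -0.0001
```

Emit:
apply_moves --travel '[[0, 0.002, 0.02], [0, 0, 0.02], [0, 0, 0.02], [0, 0, 0.02], [0, 0, 0.015], [0, 0, 0.01], [0, 0, 0], [0, 0, 0]]' --rot '[[0, 0, 0], [0, 0, 0], [0, 0, 0], [0, 0, 0], [0, 0, 0], [0, 0, 0], [0, 0, 0], [0, 0, 0]]'

```text
t: 4.1
position: [0.5175, 0.1897, 0.1011]
orientation: [-180.0, -0.0, -0.0]
force: [0.7, -0.1, -0.3]
finger_gap: 0.0001
```

```bash
python3 - <<'E'
from h import *
o=ctrl.get_obs();print(o['position'],o['force'])
f=ctrl.grab_frame("scene"); cv2.imwrite("pics/s1.png",cv2.resize(f[120:360,280:600,::-1],None,fx=2,fy=2))
E
```

```text
[0.51746    0.18970611 0.1010901 ] [ 0.71661681 -0.09891144 -0.25056907]
```

View pics/s1.png

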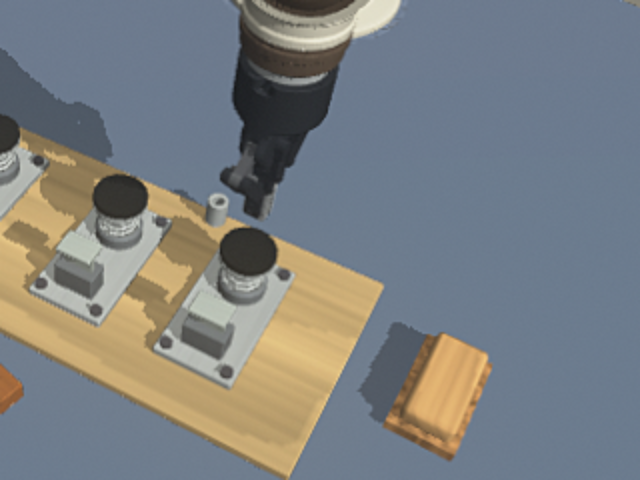

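The image shows the fingertip at about (411,227), and the pad top at about (404,245). I'll check that against the projected positions.

```bash
python3 - <<'E'
from h import *
for n in("scene","top"):
    c=Cam(n);print(n,c.proj([[.5175,.1897,.093],[.517,.191,.08],[.533,.057,.08],[.54,-.098,.08]]).round(1))
f=ctrl.grab_frame("top"); cv2.imwrite("pics/t1.png",cv2.resize(f[180:340,150:410,::-1],None,fx=3,fy=3))
c=Cam("scene");print(c.plane([[404,245],[340,218],[277,187]],.08), c.plane([[411,227]],.093))
E
```

```text
scene [[404.3 238.5]
 [404.  243.1]
 [340.  216. ]
 [276.7 184.7]]
top [[242.1 267.7]
 [242.8 268.2]
 [314.5 259.5]
 [398.1 255.5]]
[[ 0.52087657  0.19322061  0.08      ]
 [ 0.53720368  0.06009525  0.08      ]
 [ 0.54483697 -0.09300967  0.08      ]] [[0.48559572 0.18559117 0.093     ]]
```

View pics/t1.png

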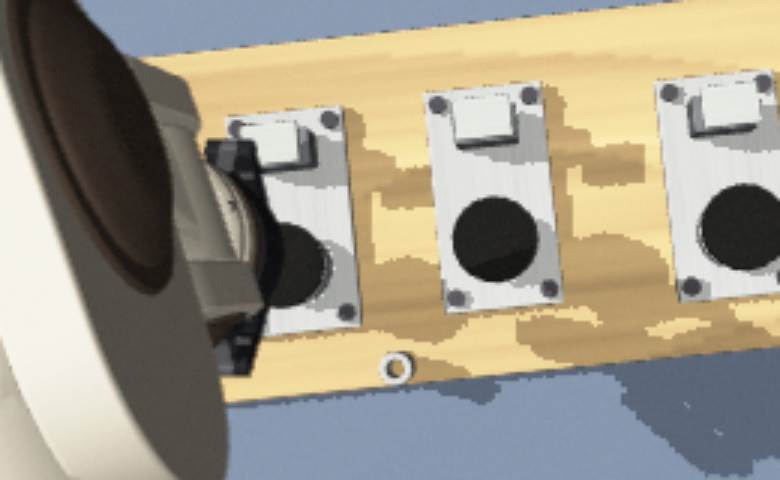

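```bash
python3 - <<'E'
from h import *
f=ctrl.grab_frame("scene")[:,:,::-1]; a=f[180:270,370:450]
a=np.clip((a/255.)**0.5*255,0,255).astype(np.uint8)
cv2.imwrite("pics/s2.png",cv2.resize(a,None,fx=6,fy=6,interpolation=0))
E
```

```text
(no output)
```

View pics/s2.png

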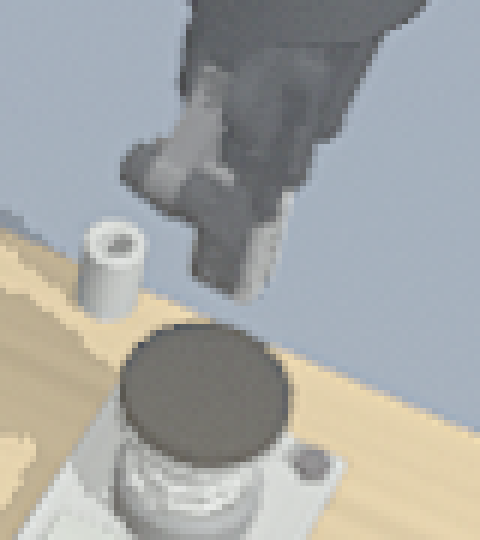

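```bash
python3 - <<'E'
from h import *
c=Cam("scene")
print(((c.proj([[.532,.201,.093],[.532,.179,.093],[.503,.201,.093]])-[370,180])*6).round())
print(((c.proj([[.532,.201,.13],[.532,.179,.13],[.503,.201,.13]])-[370,180])*6).round())
print(((c.proj([[.502,.201,.093],[.502,.179,.093],[.473,.201,.093]])-[370,180])*6).round())
E
```

```text
[[214. 398.]
 [151. 364.]
 [261. 339.]]
[[232. 317.]
 [166. 283.]
 [281. 258.]]
[[263. 337.]
 [201. 304.]
 [309. 280.]]
```

Emit:
apply_moves --travel '[[0, 0, 0.003], [0, 0, 0.003], [0, 0, 0.003], [0, 0, 0.003], [0, 0, 0.003], [0, 0, 0], [0, 0, 0], [0, 0, 0]]' --rot '[[0, 0, 0], [0, 0, 0], [0, 0, 0], [0, 0, 0], [0, 0, 0], [0, 0, 0], [0, 0, 0], [0, 0, 0]]'

```text
t: 5.25
position: [0.5172, 0.1896, 0.0855]
orientation: [-180.0, -0.0, -0.0]
force: [0.1, -0.1, -0.8]
finger_gap: -0.0003
```

```bash
python3 - <<'E'
from h import *
o=ctrl.get_obs();print(o['position'],o['force'])
f=ctrl.grab_frame("scene")[:,:,::-1]; a=f[180:270,370:450]
a=np.clip((a/255.)**0.5*255,0,255).astype(np.uint8)
cv2.imwrite("pics/s3.png",cv2.resize(a,None,fx=6,fy=6,interpolation=0))
E
```

```text
[0.51720554 0.18960946 0.08550893] [ 0.08835699 -0.13222541 -0.80874479]
```

View pics/s3.png

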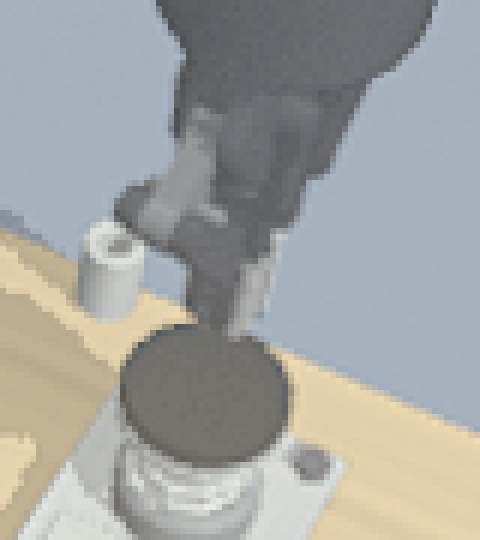

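```bash
python3 - <<'E'
from h import *
c=Cam("top")
pts=[[150+235/3,180+140/3],[150+235/3,180+375/3],[150+235/3,180+258/3]]
for z in(.14,.17,.2):print(z,c.plane(pts,z).round(3)[:,:2].tolist())
f=ctrl.grab_frame("top")[:,:,::-1]; a=f[190:330,180:300]
a=np.clip((a/255.)**0.5*255,0,255).astype(np.uint8)
cv2.imwrite("pics/t3.png",cv2.resize(a,None,fx=4,fy=4,interpolation=0))
f=ctrl.grab_frame("scene")[:,:,::-1]; a=f[0:280,300:560]
a=np.clip((a/255.)**0.5*255,0,255).astype(np.uint8)
cv2.imwrite("pics/s4.png",cv2.resize(a,None,fx=2,fy=2,interpolation=0))
E
```

```text
0.14 [[0.587, 0.205], [0.452, 0.203], [0.519, 0.204]]
0.17 [[0.583, 0.198], [0.453, 0.196], [0.517, 0.197]]
0.2 [[0.579, 0.191], [0.455, 0.189], [0.516, 0.19]]
```

View pics/t3.png

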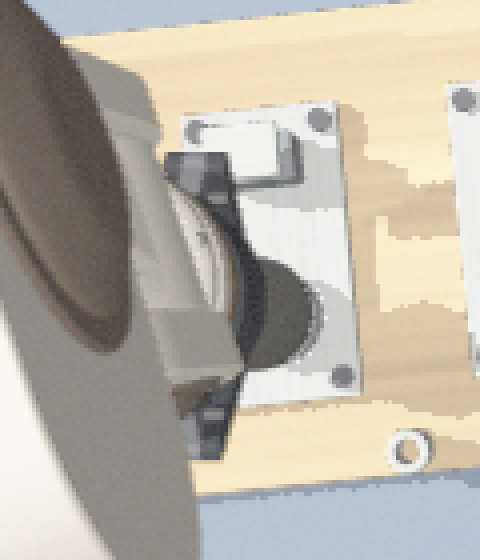

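View pics/s4.png

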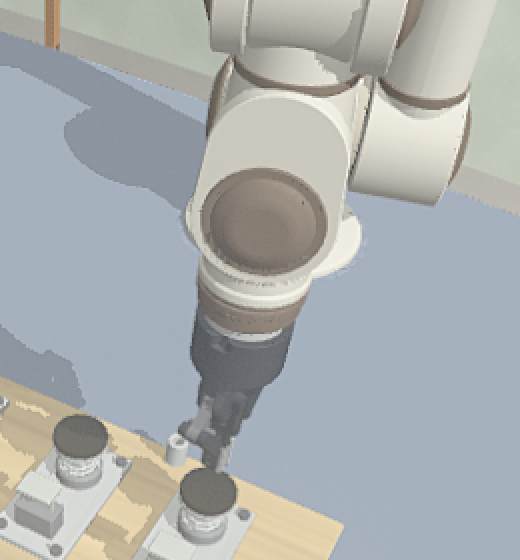

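```bash
python3 - <<'E'
from h import *
c=Cam("scene")
for z in(.0775,.1,.13,.15,.2,.25,.3):
  print(z,((c.proj([[.517,.1896,z]])[0]-[300,0])*2).round(), ((c.proj([[.517,.1896,z]])[0]-[370,180])*6).round())
E
```

```text
0.0775 [206. 487.] [199. 382.]
0.1 [210. 472.] [209. 335.]
0.13 [214. 450.] [223. 269.]
0.15 [218. 434.] [233. 223.]
0.2 [227. 393.] [260. 100.]
0.25 [236. 348.] [288. -35.]
0.3 [247. 298.] [ 320. -185.]
```

```bash
python3 - <<'E'
from h import *
t=Cam("top");s=Cam("scene")
for z in(.1,.12,.14,.16,.18,.2,.22):
  print(z,s.plane([[391,214],[404,220]],z)[:,:2].round(3).tolist(),t.plane([[222,229],[237,229]],z)[:,:2].round(3).tolist())
E
```

```text
0.1 [[0.486, 0.141], [0.484, 0.169]] [[0.588, 0.226], [0.588, 0.199]]
0.12 [[0.503, 0.149], [0.502, 0.176]] [[0.586, 0.221], [0.586, 0.194]]
0.14 [[0.521, 0.157], [0.519, 0.183]] [[0.583, 0.216], [0.583, 0.19]]
0.16 [[0.538, 0.165], [0.537, 0.19]] [[0.581, 0.211], [0.581, 0.186]]
0.18 [[0.556, 0.173], [0.554, 0.197]] [[0.578, 0.206], [0.578, 0.181]]
0.2 [[0.573, 0.181], [0.572, 0.204]] [[0.575, 0.201], [0.575, 0.177]]
0.22 [[0.591, 0.189], [0.589, 0.211]] [[0.573, 0.196], [0.573, 0.173]]
```

The reported pose disagrees with the cameras. By two-view triangulation the gripper sits about 35–40 mm higher than the state implies, and there's no contact force yet. The lateral position agrees, so I'll go down slowly and stop on contact.

Emit:
apply_moves --travel '[[0, 0, 0.002], [0, 0, 0.002], [0, 0, 0.002], [0, 0, 0], [0, 0, 0], [0, 0, 0], [0, 0, 0], [0, 0, 0]]' --rot '[[0, 0, 0], [0, 0, 0], [0, 0, 0], [0, 0, 0], [0, 0, 0], [0, 0, 0], [0, 0, 0], [0, 0, 0]]'

```text
t: 6.4
position: [0.5172, 0.1896, 0.0794]
orientation: [-180.0, -0.0, -0.0]
force: [-0.3, 0.5, 0.8]
finger_gap: -0.0001
```

```bash
python3 - <<'E'
from h import *
o=ctrl.get_obs();print(o['position'],o['force'],o['joint_torque'])
f=ctrl.grab_frame("scene")[:,:,::-1]; a=f[180:270,370:450]
a=np.clip((a/255.)**0.5*255,0,255).astype(np.uint8)
cv2.imwrite("pics/s5.png",cv2.resize(a,None,fx=6,fy=6,interpolation=0))
E
```

```text
[0.51718053 0.18959552 0.07943626] [-0.31113504  0.46426295  0.80741635] [ 4.72998599e-04 -5.18554223e+01  4.69116926e+01  1.01539150e-03
  7.83083601e-05 -2.45543639e-06]
```

View pics/s5.png

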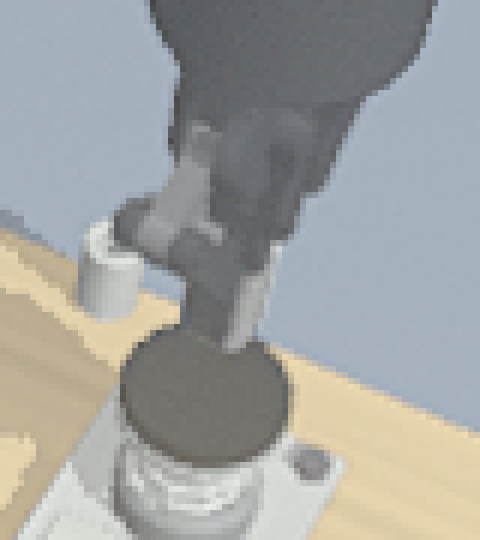

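Emit:
apply_moves --travel '[[0, 0, 0.003], [0, 0, 0.003], [0, 0, 0.003], [0, 0, 0.003], [0, 0, 0.003], [0, 0, 0.003], [0, 0, 0.002], [0, 0, 0]]' --rot '[[0, 0, 0], [0, 0, 0], [0, 0, 0], [0, 0, 0], [0, 0, 0], [0, 0, 0], [0, 0, 0], [0, 0, 0]]'

```text
t: 7.45
position: [0.5171, 0.1895, 0.0592]
orientation: [180.0, 0.0, -0.0]
force: [0.3, 0.0, -0.0]
finger_gap: 0.0002
```

```bash
cat > look.py <<'E'
import sys
from h import *
n=sys.argv[1]; x0,y0=map(int,sys.argv[2:4])
F=[ctrl.get_obs()['force']]
f=ctrl.grab_frame("scene")[:,:,::-1]; a=f[y0:y0+90,x0:x0+80]
for i in range(int(sys.argv[4])): ctrl.grab_frame("scene") if i else 0; o=ctrl.get_obs(); F.append(o['force'])
print(o['t'],o['position'].round(4),np.mean(F,0).round(2),np.array(F)[:,2].round(1))
a=np.clip((a/255.)**0.5*255,0,255).astype(np.uint8)
cv2.imwrite(f"pics/{n}.png",cv2.resize(a,None,fx=6,fy=6,interpolation=0))
E
python3 look.py s6 370 180 2
```

```text
7.55 [0.5172 0.1896 0.0595] [-0.14  0.4   0.29] [-0.   0.1  0.8]
```

View pics/s6.png

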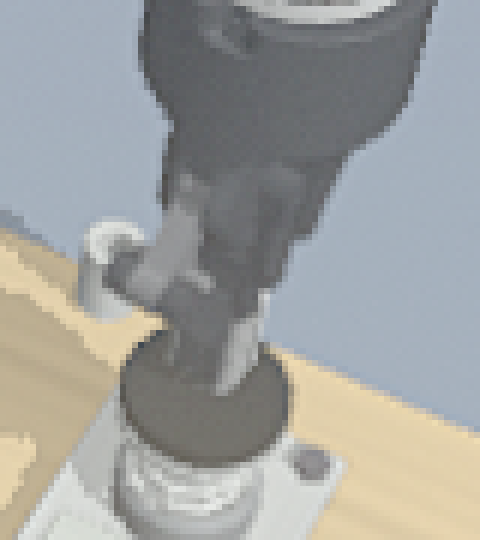

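Fingertip corner at (215,395) matches a projected height of about 93 mm, so the tip is at reported z + 34 mm. I expect contact near reported z = 0.045.

Emit:
apply_moves --travel '[[0, 0, 0.003], [0, 0, 0.003], [0, 0, 0.003], [0, 0, 0.002], [0, 0, 0], [0, 0, 0], [0, 0, 0], [0, 0, 0]]' --rot '[[0, 0, 0], [0, 0, 0], [0, 0, 0], [0, 0, 0], [0, 0, 0], [0, 0, 0], [0, 0, 0], [0, 0, 0]]'

```text
t: 8.55
position: [0.5172, 0.1896, 0.0485]
orientation: [-180.0, -0.0, -0.0]
force: [-0.9, -0.5, 5.1]
finger_gap: 0.0001
```

```bash
python3 look.py s7 370 180 2
```

```text
8.65 [0.5172 0.1896 0.0485] [-0.4  -0.61  5.18] [5.1 5.  5.4]
```

Emit:
apply_moves --travel '[[0, 0, 0.002], [0, 0, 0.002], [0, 0, 0], [0, 0, 0], [0, 0, 0], [0, 0, 0], [0, 0, 0], [0, 0, 0]]' --rot '[[0, 0, 0], [0, 0, 0], [0, 0, 0], [0, 0, 0], [0, 0, 0], [0, 0, 0], [0, 0, 0], [0, 0, 0]]'

```text
t: 9.65
position: [0.5172, 0.1896, 0.0448]
orientation: [-180.0, -0.0, -0.0]
force: [-1.8, -0.9, 6.9]
finger_gap: 0.0001
```

```bash
python3 look.py s8 370 180 2
```

```text
9.75 [0.5173 0.1896 0.0448] [-1.32 -0.63  7.7 ] [6.9 8.  8.2]
```

View pics/s8.png

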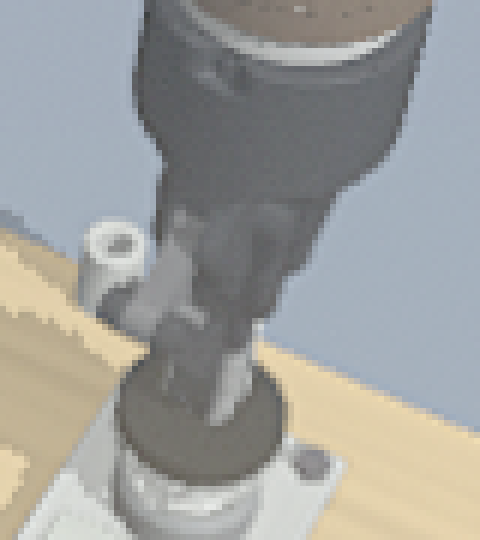

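Left pad gives 5.2 N and then 7.7 N, 3.7 mm lower (about 0.7 N/mm), so it's the middle-stiffness spring. Contact was near reported z = 0.054. On to the middle pad.

Emit:
apply_moves --travel '[[0, 0, -0.01], [0, 0, -0.01], [0, 0, -0.01], [0, 0, -0.01], [0.004, 0.033, 0], [0.004, 0.033, 0], [0.004, 0.033, 0], [0.004, 0.033, 0]]' --rot '[[0, 0, 0], [0, 0, 0], [0, 0, 0], [0, 0, 0], [0, 0, 0], [0, 0, 0], [0, 0, 0], [0, 0, 0]]'

```text
t: 10.75
position: [0.5332, 0.0566, 0.0848]
orientation: [-180.0, -0.0, -0.0]
force: [0.2, 0.2, -0.2]
finger_gap: -0.0
```

Emit:
apply_moves --travel '[[0, 0, 0.005], [0, 0, 0.008], [0, 0, 0.008], [0, 0, 0.004], [0, 0, 0], [0, 0, 0], [0, 0, 0], [0, 0, 0]]' --rot '[[0, 0, 0], [0, 0, 0], [0, 0, 0], [0, 0, 0], [0, 0, 0], [0, 0, 0], [0, 0, 0], [0, 0, 0]]'

```text
t: 11.75
position: [0.5332, 0.0576, 0.0596]
orientation: [-180.0, -0.0, -0.0]
force: [0.9, 0.7, 0.2]
finger_gap: 0.0001
```

```bash
python3 look.py m1 305 150 2
```

```text
11.85 [0.5332 0.0576 0.0595] [ 0.44 -0.04  0.2 ] [ 0.2  0.4 -0. ]
```

View pics/m1.png

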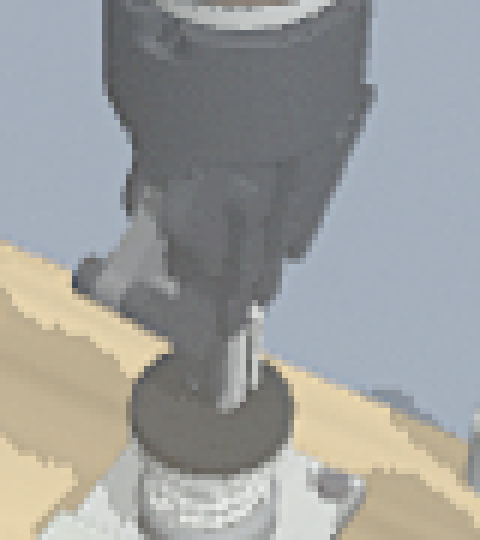

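Emit:
apply_moves --travel '[[0, 0, 0.003], [0, 0, 0.003], [0, 0, 0.0035], [0, 0, 0], [0, 0, 0], [0, 0, 0], [0, 0, 0], [0, 0, 0]]' --rot '[[0, 0, 0], [0, 0, 0], [0, 0, 0], [0, 0, 0], [0, 0, 0], [0, 0, 0], [0, 0, 0], [0, 0, 0]]'

```text
t: 12.85
position: [0.5331, 0.0576, 0.0499]
orientation: [180.0, -0.0, -0.0]
force: [-0.3, -0.3, 3.4]
finger_gap: -0.0001
```

```bash
python3 look.py m2 305 150 2
```

```text
12.95 [0.5331 0.0576 0.0499] [-0.39 -0.44  2.6 ] [3.4 2.3 2.1]
```

Emit:
apply_moves --travel '[[0, 0, 0.0025], [0, 0, 0.0025], [0, 0, 0], [0, 0, 0], [0, 0, 0], [0, 0, 0], [0, 0, 0], [0, 0, 0]]' --rot '[[0, 0, 0], [0, 0, 0], [0, 0, 0], [0, 0, 0], [0, 0, 0], [0, 0, 0], [0, 0, 0], [0, 0, 0]]'

```text
t: 13.95
position: [0.5331, 0.0576, 0.0449]
orientation: [-180.0, -0.0, -0.0]
force: [-0.3, -0.4, 4.7]
finger_gap: 0.0005
```

```bash
python3 look.py m3 305 150 2
```

```text
14.05 [0.5331 0.0576 0.0449] [-0.55 -0.75  3.97] [4.7 3.5 3.7]
```

View pics/m3.png

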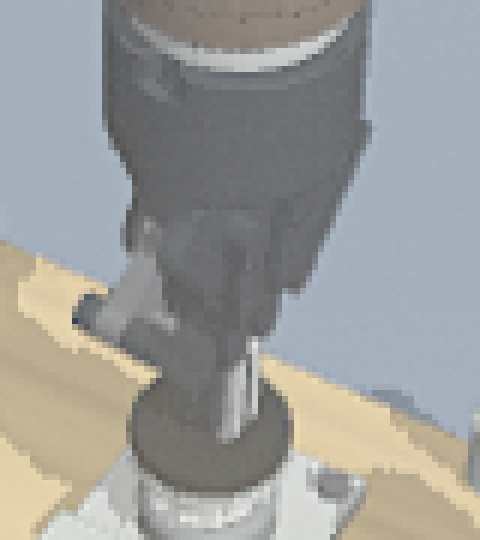

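Middle pad needs only 4.0 N at the same depth (about 0.28 N/mm), and the disc is visibly pressed. It's the likely softest. Now the right pad.

Emit:
apply_moves --travel '[[0, 0, -0.01], [0, 0, -0.01], [0, 0, -0.01], [0, 0, -0.01], [0.002, 0.039, 0], [0.002, 0.039, 0], [0.002, 0.039, 0], [0.001, 0.039, 0]]' --rot '[[0, 0, 0], [0, 0, 0], [0, 0, 0], [0, 0, 0], [0, 0, 0], [0, 0, 0], [0, 0, 0], [0, 0, 0]]'

```text
t: 15.05
position: [0.5401, -0.0996, 0.0854]
orientation: [-180.0, -0.0, -0.0]
force: [0.5, 0.1, -0.1]
finger_gap: 0.0002
```

Emit:
apply_moves --travel '[[0, 0, 0.005], [0, 0, 0.008], [0, 0, 0.008], [0, 0, 0.004], [0, 0, 0], [0, 0, 0], [0, 0, 0], [0, 0, 0]]' --rot '[[0, 0, 0], [0, 0, 0], [0, 0, 0], [0, 0, 0], [0, 0, 0], [0, 0, 0], [0, 0, 0], [0, 0, 0]]'

```text
t: 16.05
position: [0.5402, -0.0985, 0.0601]
orientation: [180.0, -0.0, -0.0]
force: [-0.3, -0.1, -0.1]
finger_gap: -0.0002
```

```bash
python3 look.py r1 240 120 2
```

```text
16.15 [ 0.5401 -0.0985  0.06  ] [-0.16  0.22  0.04] [-0.1  0.7 -0.5]
```

View pics/r1.png

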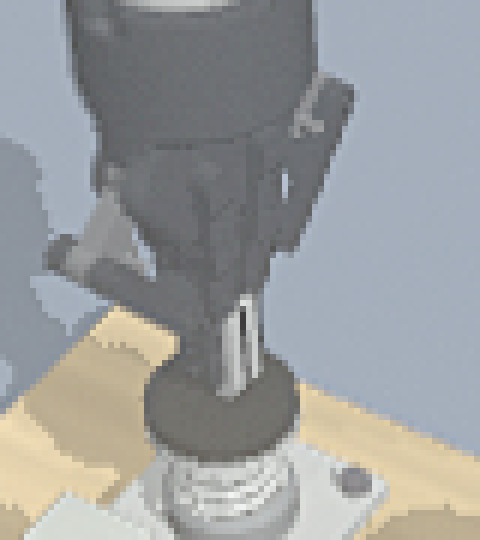

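Emit:
apply_moves --travel '[[0, 0, 0.003], [0, 0, 0.003], [0, 0, 0.004], [0, 0, 0], [0, 0, 0], [0, 0, 0], [0, 0, 0], [0, 0, 0]]' --rot '[[0, 0, 0], [0, 0, 0], [0, 0, 0], [0, 0, 0], [0, 0, 0], [0, 0, 0], [0, 0, 0], [0, 0, 0]]'

```text
t: 17.15
position: [0.5401, -0.0984, 0.0504]
orientation: [180.0, -0.0, -0.0]
force: [-2.5, 0.3, 6.4]
finger_gap: 0.0004
```

```bash
python3 look.py r2 240 120 2
```

```text
17.25 [ 0.5401 -0.0984  0.0504] [-1.87  0.52  6.42] [6.4 6.1 6.8]
```

Emit:
apply_moves --travel '[[0, 0, 0.0025], [0, 0, 0.0025], [0, 0, 0], [0, 0, 0], [0, 0, 0], [0, 0, 0], [0, 0, 0], [0, 0, 0]]' --rot '[[0, 0, 0], [0, 0, 0], [0, 0, 0], [0, 0, 0], [0, 0, 0], [0, 0, 0], [0, 0, 0], [0, 0, 0]]'

```text
t: 18.25
position: [0.5402, -0.0985, 0.0462]
orientation: [180.0, -0.1, -0.0]
force: [-4.9, 0.8, 12.7]
finger_gap: 0.0002
```

```bash
python3 look.py r3 240 120 2
```

```text
18.35 [ 0.5402 -0.0985  0.0462] [-4.95  0.48 12.48] [12.7 12.5 12.2]
```

View pics/r3.png

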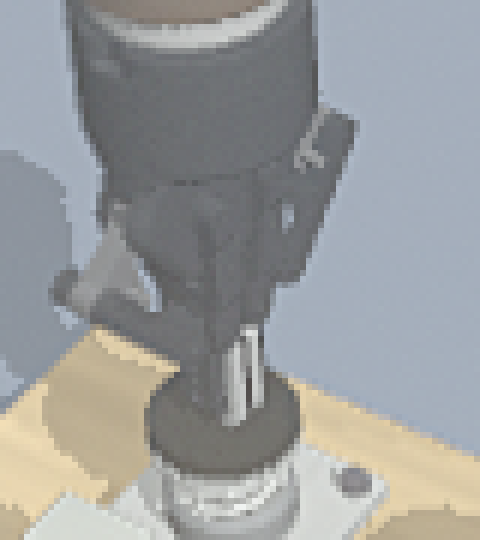

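Right pad needs 12.5 N, the stiffest. The order is clear: left 7.7, middle 4.0, right 12.5 N, so the middle mount is the soft one. I'll lift and go over the middle tag.

Emit:
apply_moves --travel '[[0, 0, -0.01], [0, 0, -0.01], [0, 0, -0.01], [0, 0, -0.01], [0.017, -0.0405, 0], [0.017, -0.0405, 0], [0.0175, -0.041, 0], [0.0175, -0.0405, 0]]' --rot '[[0, 0, 0], [0, 0, 0], [0, 0, 0], [0, 0, 0], [0, 0, 0], [0, 0, 0], [0, 0, 0], [0, 0, 0]]'

```text
t: 19.35
position: [0.6096, 0.0654, 0.0852]
orientation: [180.0, -0.0, -0.0]
force: [0.6, 0.3, -0.5]
finger_gap: -0.0001
```

Emit:
apply_moves --travel '[[0, 0, 0.005], [0, 0, 0.008], [0, 0, 0.008], [0, 0, 0.004], [0, 0, 0], [0, 0, 0], [0, 0, 0], [0, 0, 0]]' --rot '[[0, 0, 0], [0, 0, 0], [0, 0, 0], [0, 0, 0], [0, 0, 0], [0, 0, 0], [0, 0, 0], [0, 0, 0]]'

```text
t: 20.35
position: [0.6093, 0.0641, 0.0601]
orientation: [-180.0, -0.0, -0.0]
force: [0.0, 0.4, -0.3]
finger_gap: 0.0005
```

```bash
python3 look.py g1 280 190 2
```

```text
20.45 [0.6092 0.0641 0.06  ] [-0.04  0.35  0.3 ] [-0.3  0.8  0.4]
```

View pics/g1.png

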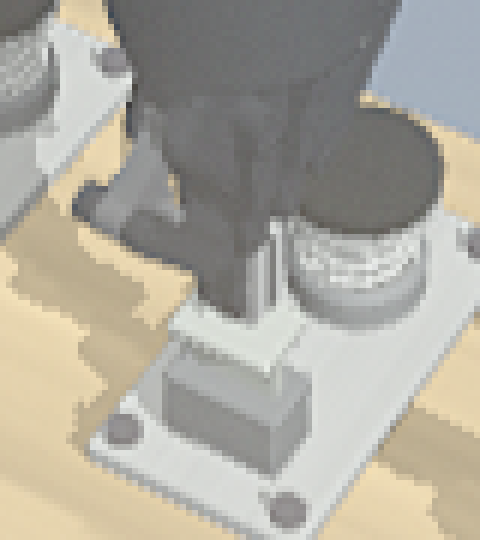

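The fingers are shut and centred above the middle tag head at about (315,245). Pushing now.

Emit:
apply_moves --travel '[[0, 0, 0.003], [0, 0, 0.004], [0, 0, 0.004], [0, 0, 0.004], [0, 0, 0.004], [0, 0, 0.004], [0, 0, 0], [0, 0, 0]]' --rot '[[0, 0, 0], [0, 0, 0], [0, 0, 0], [0, 0, 0], [0, 0, 0], [0, 0, 0], [0, 0, 0], [0, 0, 0]]'

```text
t: 21.45
position: [0.6089, 0.064, 0.0366]
orientation: [180.0, 0.0, -0.0]
force: [0.8, -0.1, 0.3]
finger_gap: 0.0
```

Emit:
apply_moves --travel '[[0, 0, 0.001], [0, 0, 0.001], [0, 0, 0.001], [0, 0, 0], [0, 0, 0], [0, 0, 0], [0, 0, 0], [0, 0, 0]]' --rot '[[0, 0, 0], [0, 0, 0], [0, 0, 0], [0, 0, 0], [0, 0, 0], [0, 0, 0], [0, 0, 0], [0, 0, 0]]'

```text
t: 22.45
position: [0.6091, 0.064, 0.0342]
orientation: [-180.0, -0.0, -0.0]
force: [-3.6, -0.5, 4.5]
finger_gap: -0.0002
```

```bash
python3 look.py g2 280 190 2
```

```text
22.55 [0.6091 0.064  0.0342] [-3.07 -0.82  5.2 ] [4.5 5.3 5.8]
```

View pics/g2.png

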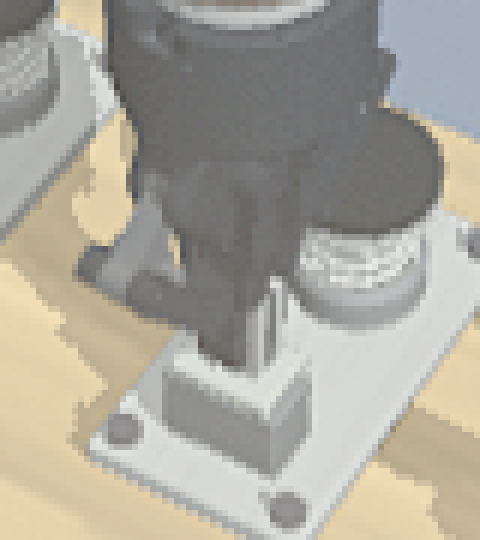

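Emit:
apply_moves --travel '[[0, 0, 0.001], [0, 0, 0.001], [0, 0, 0.001], [0, 0, 0], [0, 0, 0], [0, 0, 0], [0, 0, 0], [0, 0, 0]]' --rot '[[0, 0, 0], [0, 0, 0], [0, 0, 0], [0, 0, 0], [0, 0, 0], [0, 0, 0], [0, 0, 0], [0, 0, 0]]'

```text
t: 23.55
position: [0.6093, 0.0641, 0.0339]
orientation: [-180.0, -0.1, -0.0]
force: [-11.0, -1.4, 24.0]
finger_gap: -0.0001
```

```bash
python3 look.py g3 280 190 2
```

```text
23.65 [0.6093 0.064  0.0339] [-10.67  -1.16  23.94] [24.  23.5 24.4]
```

View pics/g3.png

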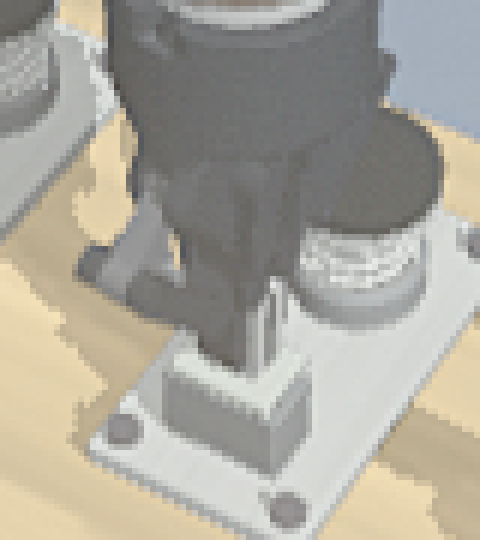

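The tag is hard on its stop: 24 N with no further travel, and 20 mm below the rest height. Lifting straight off.

Emit:
apply_moves --travel '[[0, 0, -0.01], [0, 0, -0.02], [0, 0, -0.03], [0, 0, -0.03], [0, 0, -0.03], [-0.03, 0, -0.02], [-0.03, 0, 0], [-0.03, 0, 0]]' --rot '[[0, 0, 0], [0, 0, 0], [0, 0, 0], [0, 0, 0], [0, 0, 0], [0, 0, 0], [0, 0, 0], [0, 0, 0]]'

```text
t: 24.65
position: [0.5185, 0.0641, 0.1708]
orientation: [-180.0, -0.0, -0.0]
force: [0.9, -0.6, 0.4]
finger_gap: 0.0001
```

Emit:
apply_moves --travel '[[-0.04, 0, 0], [-0.03, 0, 0], [-0.02, 0, 0], [-0.01, 0, 0], [0, 0, 0], [0, 0, 0], [0, 0, 0], [0, 0, 0]]' --rot '[[0, 0, 0], [0, 0, 0], [0, 0, 0], [0, 0, 0], [0, 0, 0], [0, 0, 0], [0, 0, 0], [0, 0, 0]]'

```text
t: 25.65
position: [0.4194, 0.0641, 0.1707]
orientation: [180.0, 0.0, -0.0]
force: [-0.7, -0.6, -0.5]
finger_gap: 0.0
```

```bash
python3 - <<'E'
from h import *
f=ctrl.grab_frame("scene"); cv2.imwrite("pics/end.png",cv2.resize(f[110:370,170:550,::-1],None,fx=2,fy=2))
o=ctrl.get_obs();print(o['t'],o['position'],o['force'])
E
```

```text
25.7 [0.41929589 0.06409173 0.17069372] [-0.37174526  0.20552658  0.45319012]
```

View pics/end.png

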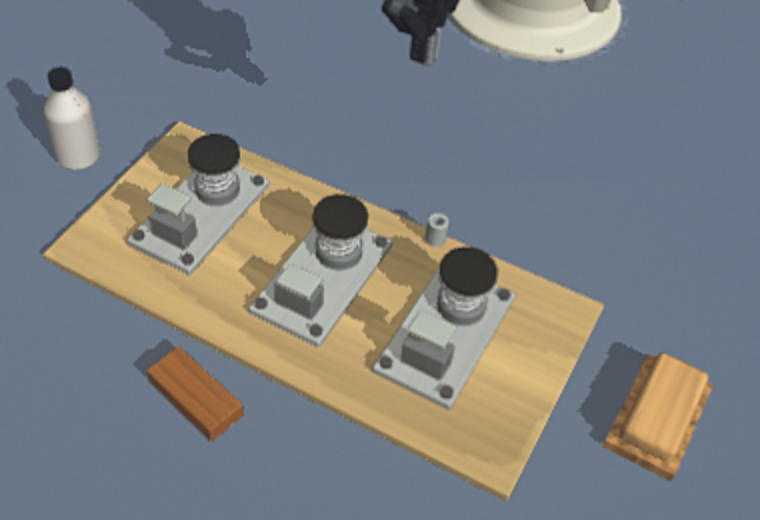

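The middle tag is down at (320,250), the outer two tags are still up, all pads have sprung back, and the bystanders are where they were.

```bash
python3 -c "
from bench import ctrl
print(ctrl.job_done())"
```

```text
the job is handed in; nothing more can be done
None
```

I pressed the three pads in order from left to right, found the middle mount softest, and pushed its tag fully down. The job was handed in at about 26 s of the 56 s allowed.

**Pad forces:** these were read at about 8–9 mm of press.

| Pad | Force (N) |
|---|---|
| Left | 7.7 |
| Middle | 4.0 |
| Right | 12.5 |

**Tag:** the middle tag stopped moving under about 24 N, with the tool about 20 mm below where it first touched the pads.

**Last checks:** the final picture shows the middle tag down, the left and right tags still up and all three pads sprung back. The bottle, offcut, sanding block and spacer look unmoved; I judged this by eye and did not measure it. The arm is clear of everything and the force reads about zero.

**One disagreement:** the tool height reported by the robot did not match reality. By the cameras and by where contact happened, the fingertips were about 34 mm higher than the state and the stated tool geometry imply. The sideways position agreed. I went by the pictures and the felt contact instead, and all heights above are relative to that contact.

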